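# Scan the lid barcode of the leaning wide jar

## Robot

A 6-joint arm with a two-finger parallel gripper is mounted at the origin on the work surface. World frame = base frame: x ahead of the robot, y to its left, z up, the work surface at z = 0. Lengths are in m, angles in degrees, forces in N, time in s.
With the tool pointing down it reaches from about 0.35 to 0.925 m from the base axis. Payload 6.4 kg.
Tool frame: the origin (TCP) lies between the finger pads; the fingertips stand 11 mm ahead of it and the grasp point (between the pads) lies 8 mm behind it (tip_reach is the distance from the TCP to the fingertips, in m); z points along the fingers, y is the line along which they close (so a half turn about z gives the same grasp; the last joint's range is limited). The gripper opens to 94 mm and grips with 3 to 60 N. Pads are 16 mm wide; open, the fingers measure 119 mm over their backs; the gripper's body (75 mm by 177 mm) begins 78 mm behind the grasp point.
Start: joints at [66.973, 14.043, 89.255, -0, 76.702, -9.975], TCP at [0.147, 0.633, 0.216] pointing down, gripper open.
Joint ranges: [-179.41, 179.41], [-58.25, 129.5], [7.25, 145.43], [-54.29, 234.29], [11.92, 165.04], [-157.13, 157.13]. Speed limits (degrees/s): [147.25, 147.25, 180, 180, 180, 180].

## Interface

Orientations are given as a 3x3 rotation matrix whose columns are the frame's x, y, z axes.
In Python, from bench import state, capture, hand_in, tip_reach gives the robot as it stands.
- The arm moves only by the tool jog_arm, never from a script. Its argument "series" is a list of rows, each a list of 7 numbers: the turn, a rotation vector about the tool's x, y, z as a fraction of full scale, then the shift along the tool's x, y, z as a fraction of full scale, then the opening, from -1 (shut) to 1 (fully open). In form: [[ax, ay, az, x, y, z, claw], ...]. A call has 1 to 8 rows; each row is the pose to reach, as a shift and turn from the pose commanded when the call began, along the tool's axes at that moment, turning the shorter way round; what a row does not reach only later rows make up. Full scale, the value 1, is 0.2 m for a shift and pi rad for a turn. A row lasts 1/8 s, in which the tool goes at most 62.5 mm and 10.7 degrees, less where a joint would pass 70% of its speed; a pose out of reach is approached as far as the arm can. A call with a number of a shift or a turn outside -1 to 1 is refused whole. A call with a gripper value outside its range is refused whole. The fingers move at their own pace and stop on an object; "grip_force" is the grip in N (left out, the last holds). Time passes only in rows, so rows that repeat a pose let the fingers close. It gives the time, the measured TCP pose, the force, the opening and the grip force at its end, in the units of the state.
- state(): the state, without advancing time (a new reading comes with each control period).
- capture(name): name is "side" or "top" or "wrist"; returns a dict with "color" (480x640x3 uint8, red, green, blue), "range_z" (480x640 float32, m along the optical axis (not along the pixel's ray), 0 where there is no reading), "fx", "fy", "cx", "cy" (pixels), "dist_coeffs" ([k1, k2, p1, p2, k3] as OpenCV has them; the pictures are not rectified), "rvec" (rotation vector, rad) and "tvec" (3), from world to camera coordinates, as OpenCV has them. Camera axes: x right, y down, z forward; pixel columns grow to the right and rows downward; lengths in m; the calibration is good to about 2 mm. A picture is of the moment at which its call begins.
- hand_in(): hands the job in; it is judged then, once.
The state is a dict: "time": time; "joints": joint angles; "dq": joint speeds; "joint_torque": joint torques, N m; "ee_pos": TCP position; "ee_rot": TCP orientation; "contact_force": force on the tool from outside, world axes, zero at the start; "ft_torque": the same for the moment, N m; "width": opening from 0.0 (shut) to 1.0 (fully open); "gripper_force": force on a finger pad.
Only numpy, scipy, OpenCV 4.12 (cv2) and the standard library are available. Lean on these libraries where they do the work, as an engineer would, in place of code of your own. Each camera call takes 0.05 s, during which the arm holds its last target. There are 200 camera calls.

## Task

Take the hand scanner off its charging dock and read the barcode on the lid of the short, wide jar that leans on its display stand: hold the scanner's nose square to the lid and centred on the barcode, about 7 cm away, steady for about a second and a half. Then set the scanner gently back on its dock, standing nose down inside the rim as before, and let go. Do not touch the two display stands or their jars, and leave the loose jars where they stand.

Things in the scene. Friction and masses are not known exactly. Their poses are not given: they have to be found in the camera images.
- scanner: Black hand-held barcode scanner, 150 mm tall, about 0.22 kg, standing upright, nose down, loose in the dock. Origin: centre of its underside, which is the reading window; +z runs from the window up the handle, so the reading beam leaves the origin along -z. The nose is a block 66 (x) x 50 (y) x 36 mm, then a neck 50 x 40 mm up to z = 50; from z = 50 to the top at z = 150 mm a straight rectangular handle 38 (x) x 30 (y) mm. It reads by itself, there is no trigger to press.
- dock: Grey plastic charging dock fixed to the counter, 100 (x) x 84 (y) mm, a shallow tray. Origin: centre of its underside, on the counter; z up. Its inner floor is 10 mm up, the rim around it 10 mm wide with its top at 18 mm; the recess is 80 (x) x 64 (y) mm, so the scanner's nose (long side along the dock's x, either way round) has 7 mm play on each side. With the scanner in it, the scanner's origin is 10 mm above the dock's.
- wide_label: The barcode to read: white sticker 46 x 32 mm with black bars at the centre of the flat steel lid (80 mm across) of the short, wide jar of dark red jam (86 mm wide, 72 mm tall). Origin: centre of the sticker; +z is the outward normal of the lid, 35 degrees off vertical and leaning to the stand's -x side (origin 43 mm towards -x of the stand's origin). The sticker is about 104 mm above the counter.
- slim_label: Not to be scanned: a smaller barcode sticker, 36 x 26 mm, on the steel lid (56 mm across) of the tall, slim jar of orange jam (60 mm wide, 100 mm tall) on the other stand; +z is the outward normal of that lid, also 35 degrees off vertical. About 119 mm above the counter.
- wide_stand: Dark wooden sloping display stand fixed to the counter, with the short, wide jar fast on it. Footprint about 120 x 110 mm, up to 140 mm tall with the jar, whose lid overhangs the front by about 25 mm. Origin: on the counter under its middle; z up; its low front with the lip, and the jar's lid, face -x.
- slim_stand: The same stand with the tall, slim jar fast on it, up to 140 mm tall with the jar, whose lid overhangs the front (sticker 70 mm towards -x of the stand's origin). Origin: on the counter under its middle; z up; front faces -x.
- jar_a: Bystander: loose upright jar, 68 mm wide, 90 mm tall, steel lid. Origin: centre of its underside.
- jar_b: Bystander: loose small upright jar, 56 mm wide, 62 mm tall, white lid. Origin: centre of its underside.
- jar_c: Bystander: loose upright jar, 76 mm wide, 75 mm tall, white lid. Origin: centre of its underside.

How it is judged:
By the outcome, as a careful person would: the job done as asked, in the order asked, and still so for the second after the job is handed in, with the robot touching nothing.
It also fails if it takes over 51 s, if anything falls off the work surface, if the arm or the gripper's body presses on something with over 40 N, if the wrist force passes 120 N, or if a joint passes its speed limit or range.

## Working session

There is one attempt and no reset: what is moved stays moved. The work goes in short steps, Python scripts to look and compute and a tool call to move; the robot and the scene stay as the last step left them, time stands still between calls to the robot, and variables do not carry over. Pictures are saved under pics/ and viewed, at most 10 in all, crops included, and the job is handed in when it is done.

Besides the shell and the picture viewer there is one more tool, called after "Request:" as a command line: name --pt "numbers of a row" for each row, then --argument value for the rest. jog_arm: Moves the arm, as the interface text tells. Shift numbers are shares of 0.2 m and turn numbers shares of pi rad, none past 1 either way. Its arguments: {"type":"object","properties":{"series":{"type":"array","items":{"type":"array","items":{"type":"number","minimum":-1,"maximum":1}}},"grip_force":{"type":"number"}},"required":["series"]}

```bash
mkdir -p pics; cat > h.py <<'E'
import numpy as np, cv2, pickle
from bench import state, capture, hand_in, tip_reach
def snap(n,f):
    c=capture(n); pickle.dump(c,open(f'pics/{f}.pkl','wb')); cv2.imwrite(f'pics/{f}.png',c['color'][:,:,::-1]); return c
def load(f): return pickle.load(open(f'pics/{f}.pkl','rb'))
def cloud(c):
    K=np.array([[c['fx'],0,c['cx']],[0,c['fy'],c['cy']],[0,0,1]],float)
    v,u=np.mgrid[0:480,0:640]; p=np.stack([u,v],-1).reshape(-1,1,2).astype(float)
    n=cv2.undistortPoints(p,K,np.array(c['dist_coeffs'],float)).reshape(480,640,2)
    z=c['range_z'].astype(float); P=np.dstack([n*z[...,None],z])
    R=cv2.Rodrigues(np.array(c['rvec'],float))[0]; t=np.array(c['tvec'],float).ravel()
    W=(P-t)@R; W[z==0]=np.nan; return W
E
python3 - <<'E'
from h import *
print(state(), tip_reach)
for n in('top','side','wrist'):
    c=snap(n,n); print(n,c['fx'],c['dist_coeffs'],(c['range_z']>0).mean(), -cv2.Rodrigues(np.array(c['rvec'],float))[0].T@np.array(c['tvec']).ravel())
E
```

```text
{'time': 0.0, 'joints': array([ 6.69738741e+01,  1.40834663e+01,  8.93226617e+01,  1.13878873e-03,
        7.67014842e+01, -9.97360508e+00]), 'dq': array([ 0.10660636, -0.04967893, -0.02529219, -0.06462301,  0.08873904,
       -0.07571155]), 'joint_torque': array([ 1.58535862e-03, -4.15830874e+01, -3.14604485e+01,  6.85845455e-02,
        3.32562660e-02, -1.46704574e-04]), 'ee_pos': array([0.14654611, 0.63268559, 0.21537373]), 'ee_rot': array([[-9.74162285e-01,  2.25847903e-01, -7.52455016e-04],
       [ 2.25848894e-01,  9.74160826e-01, -1.72097737e-03],
       [ 3.44333068e-04, -1.84645239e-03, -9.99998236e-01]]), 'contact_force': array([ 0.36449868, -0.94678175, -0.50558108]), 'ft_torque': array([-0.00096897,  0.02653555,  0.00429002]), 'gripper_force': 0.0, 'width': 0.9982034097161975} 0.011
top 455.09261515346896 [0.03540151 0.         0.         0.         0.        ] 0.9960384114583334 [0.40876699 0.00773512 1.03029734]
side 511.38721547773224 [0.0484126 0.        0.        0.        0.       ] 0.9959212239583334 [ 0.37676829 -0.89188518  0.60636127]
wrist 362.00631637287785 [-0.00195525  0.          0.          0.          0.        ] 0.9962630208333333 [0.06996202 0.65067995 0.38371471]
```

View pics/top.png

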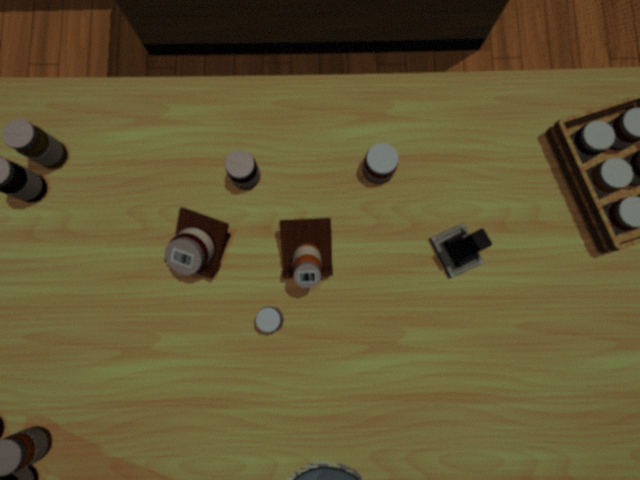

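View pics/side.png

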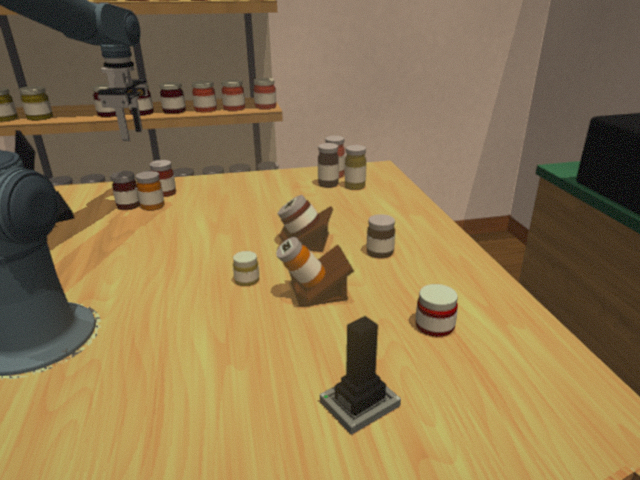

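The top view shows the scanner on its dock at about (458,250), its handle top at (480,240), and the wide jar's sticker at (182,257). The slim sticker is at (307,276), with loose jars at (241,168), (380,162) and (268,320). The side view shows the dock at (360,400) and agrees with this layout.

```bash
cat > m.py <<'E'
from h import *
def rect(P):
    (c,s,a)=cv2.minAreaRect(P[:,:2].astype(np.float32)*1000); return np.round(np.array(c)/1000,4),np.round(s,1),round(a,1)
for f in('top','side'):
    c=load(f);W=cloud(c)
    if f=='top':
        print('label',W[257,182],'slim',W[276,307],'dock',W[250,458]);D=np.array([W[250,458][0],W[250,458][1]]);L=W[257,182]
    X=W.reshape(-1,3);X=X[~np.isnan(X).any(1)]
    near=np.hypot(*(X[:,:2]-D).T)<.11
    for lo,hi in((.012,.022),(.14,.165),(.06,.135)):
        s=X[near&(X[:,2]>lo)&(X[:,2]<hi)]
        if len(s)>8: print(f,'z',lo,hi,len(s),np.median(s[:,2]),rect(s))
    # lid plane
    s=X[np.linalg.norm(X-L,axis=1)<.036]
    for _ in range(4):
        m=s.mean(0);n=np.linalg.svd(s-m)[2][2];n*=np.sign(n[2]);d=(s-m)@n;s=s[abs(d)<max(.003,0)] if (abs(d)<.003).sum()>20 else s
    print(f,'lid',m,n,np.degrees(np.arccos(n[2])),np.degrees(np.arctan2(n[1],n[0])),len(s),d.std())
    for nm,(v,u) in dict(slim=(276,307),ja=(165,241),jb=(320,268),jc=(160,380)).items():
        if f=='top': print(nm,W[v,u])
E
python3 m.py
```

```text
label [0.53922304 0.28181804 0.10627946] slim [0.49361316 0.02738442 0.12186229] dock [ 0.54943824 -0.29770807  0.05669518]
top z 0.012 0.022 630 0.01706678633360227 (array([ 0.5552, -0.3079]), array([100.4,  86.5]), 23.4)
top z 0.14 0.165 353 0.15888602889173953 (array([ 0.5546, -0.3116]), array([37.6, 30.2]), 26.0)
top z 0.06 0.135 285 0.09415719339417715 (array([ 0.5527, -0.3064]), array([48. , 30.4]), 29.4)
top lid [0.54035091 0.28092478 0.10564272] [-0.53227606  0.19752     0.82320595] 34.59297807656047 159.64083395865012 782 0.0013742276127542816
slim [0.49361316 0.02738442 0.12186229]
ja [0.73984618 0.16693635 0.08798811]
jb [0.40908996 0.11176725 0.05958067]
jc [ 0.74959591 -0.13599165  0.07586533]
side z 0.012 0.022 1048 0.01665947913279061 (array([ 0.555, -0.308]), array([100.9,  86.7]), 23.1)
side z 0.14 0.165 633 0.1572003792375287 (array([ 0.5552, -0.3128]), array([39.9, 31. ]), 25.6)
side z 0.06 0.135 1185 0.09867859557901092 (array([ 0.5547, -0.3233]), array([28.1, 50.7]), 76.1)
side lid [0.54073623 0.27680628 0.10713006] [-0.52806357  0.18656671  0.82845744] 34.05939596721244 160.54150680937946 136 0.001039276235705289
```

```bash
cat >> h.py <<'E'
from scipy.spatial.transform import Rotation as Ro
def down(yaw_y):  # tool down, y axis at given world yaw
    a=np.radians(yaw_y); y=np.array([np.cos(a),np.sin(a),0]); z=np.array([0,0,-1.]); return np.c_[np.cross(y,z),y,z]
def rows(T,p0=None,R0=None):
    s=state(); p0=s['ee_pos'] if p0 is None else p0; R0=s['ee_rot'] if R0 is None else R0
    for p,R in T:
        print(np.round(np.r_[Ro.from_matrix(R0.T@R).as_rotvec()/np.pi,R0.T@(np.array(p)-p0)/.2],3).tolist())
E
python3 - <<'E'
from h import *
P=[(.147,.633,.216),(.32,.52,.30),(.46,.36,.32),(.54,.18,.32),(.56,-.0,.32),(.565,-.18,.3),(.555,-.312,.27)]
Y=[77,77,60,35,0,-30,-64.2]
for i in range(6): rows([(P[i+1],down(Y[i+1]))],np.array(P[i]),down(Y[i]))
E
```

```text
[0.0, 0.0, 0.0, -0.97, -0.356, -0.42]
[0.0, 0.0, 0.094, -0.862, -0.622, -0.1]
[0.0, 0.0, 0.139, -0.796, -0.579, 0.0]
[0.0, 0.0, 0.194, -0.795, -0.434, 0.0]
[0.0, 0.0, 0.167, -0.9, 0.025, 0.1]
[0.0, 0.0, 0.19, -0.597, 0.287, 0.15]
```

Request:
jog_arm --pt "0 0 0 -0.97 -0.356 -0.42 1" --pt "0 0 0 -0.97 -0.356 -0.42 1" --pt "0 0 0 -0.97 -0.356 -0.42 1" --pt "0 0 0 -0.97 -0.356 -0.42 1" --pt "0 0 0 -0.97 -0.356 -0.42 1"

```text
time: 0.78
ee_pos: [0.3217, 0.5193, 0.3016]
ee_rot: [[-0.973, 0.229, 0.001], [0.229, 0.973, 0.002], [-0.001, 0.002, -1.0]]
contact_force: [-0.1, -0.3, -0.5]
width: 0.995
gripper_force: 0.0
```

Request:
jog_arm --pt "0 0 0.094 -0.862 -0.622 -0.1 1" --pt "0 0 0.094 -0.862 -0.622 -0.1 1" --pt "0 0 0.094 -0.862 -0.622 -0.1 1" --pt "0 0 0.094 -0.862 -0.622 -0.1 1"

```text
time: 1.27
ee_pos: [0.4602, 0.3586, 0.3197]
ee_rot: [[-0.866, 0.501, -0.001], [0.501, 0.866, -0.0], [0.001, -0.001, -1.0]]
contact_force: [-0.5, 0.2, -0.4]
width: 0.998
gripper_force: 0.0
```

Request:
jog_arm --pt "0 0 0.139 -0.796 -0.579 0 1" --pt "0 0 0.139 -0.796 -0.579 0 1" --pt "0 0 0.139 -0.796 -0.579 0 1" --pt "0 0 0.139 -0.796 -0.579 0 1"

```text
time: 1.78
ee_pos: [0.5399, 0.1783, 0.3192]
ee_rot: [[-0.571, 0.821, -0.002], [0.821, 0.571, -0.0], [0.001, -0.002, -1.0]]
contact_force: [-0.1, 0.5, -0.6]
width: 0.997
gripper_force: 0.0
```

Request:
jog_arm --pt "0 0 0.194 -0.795 -0.434 0 1" --pt "0 0 0.194 -0.795 -0.434 0 1" --pt "0 0 0.194 -0.795 -0.434 0 1" --pt "0 0 0.194 -0.795 -0.434 0 1"

```text
time: 2.28
ee_pos: [0.5596, -0.0012, 0.3194]
ee_rot: [[0.003, 1.0, -0.002], [1.0, -0.003, 0.001], [0.001, -0.002, -1.0]]
contact_force: [0.9, 0.7, 0.6]
width: 1.0
gripper_force: 0.0
```

Request:
jog_arm --pt "0 0 0.167 -0.9 0.025 0.1 1" --pt "0 0 0.167 -0.9 0.025 0.1 1" --pt "0 0 0.167 -0.9 0.025 0.1 1" --pt "0 0 0.167 -0.9 0.025 0.1 1"

```text
time: 2.78
ee_pos: [0.5647, -0.1809, 0.2985]
ee_rot: [[0.502, 0.865, -0.003], [0.865, -0.502, 0.002], [0.0, -0.003, -1.0]]
contact_force: [-0.0, 0.9, 0.2]
width: 1.0
gripper_force: 0.0
```

Request:
jog_arm --pt "0 0 0.19 -0.597 0.287 0.15 1" --pt "0 0 0.19 -0.597 0.287 0.15 1" --pt "0 0 0.19 -0.597 0.287 0.15 1" --pt "0 0 0.19 -0.597 0.287 0.15 1" --pt "0 0 0.19 -0.597 0.287 0.15 1"

```text
time: 3.4
ee_pos: [0.5559, -0.3099, 0.2707]
ee_rot: [[0.898, 0.44, 0.0], [0.44, -0.898, 0.0], [0.0, -0.0, -1.0]]
contact_force: [0.6, 0.2, -0.2]
width: 0.999
gripper_force: 0.0
```

```bash
python3 - <<'E'
from h import *
c=snap('wrist','w1');W=cloud(c)
s=state();print(s['ee_pos'],s['ee_rot'].round(3),s['joints'].round(1))
X=W.reshape(-1,3);X=X[~np.isnan(X).any(1)];D=np.array([.555,-.308])
near=np.hypot(*(X[:,:2]-D).T)<.09
for lo,hi in((.012,.023),(.03,.058),(.15,.168)):
    q=X[near&(X[:,2]>lo)&(X[:,2]<hi)]
    if len(q)>8: print(lo,len(q),np.median(q[:,2]),cv2.minAreaRect(q[:,:2].astype(np.float32)*1000))
E
```

```text
[ 0.55590677 -0.31005707  0.27088447] [[ 0.898  0.44   0.001]
 [ 0.44  -0.898  0.   ]
 [ 0.001  0.    -1.   ]] [-39.3  10.   88.2   0.   81.7  24.5]
0.012 2142 0.017662460462293923 ((555.575927734375, -307.3197021484375), (100.05652618408203, 84.07574462890625), 23.155296325683594)
0.03 868 0.045631215162036304 ((555.4480590820312, -310.35546875), (65.6754379272461, 49.66615295410156), 26.348346710205078)
0.15 1704 0.15970628673902848 ((555.5982055664062, -310.53875732421875), (37.38713073730469, 29.50380516052246), 25.388221740722656)
```

View pics/w1.png

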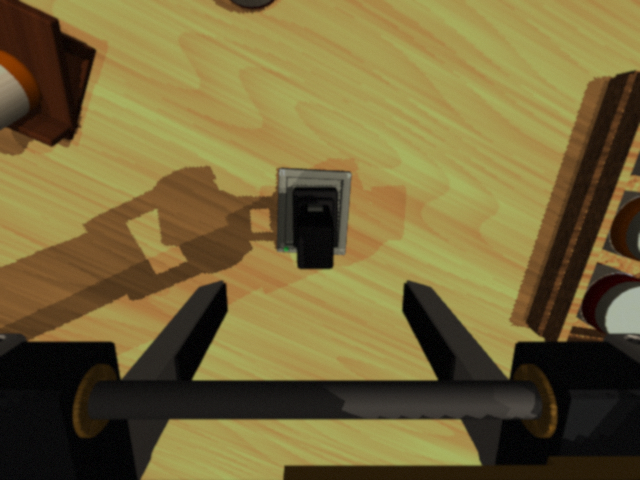

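The wrist view shows the scanner at (315,230) inside its dock rim, centred between the open fingers. It measures (0.5555, -0.3105) at 26°, with its top at 0.160. The dock is at (0.5556, -0.3073) at 23.2°.

```bash
python3 - <<'E'
from h import *
rows([((.5555,-.3105,z),down(-64)) for z in(.19,.117)])
E
```

```text
[0.0, -0.0, 0.001, -0.003, 0.001, 0.404]
[0.0, -0.0, 0.001, -0.003, 0.001, 0.769]
```

Request:
jog_arm --pt "0 0 0 -0.003 0.001 0.2 1" --pt "0 0 0 -0.003 0.001 0.4 1" --pt "0 0 0 -0.003 0.001 0.5 1" --pt "0 0 0 -0.003 0.001 0.6 1" --pt "0 0 0 -0.003 0.001 0.7 1" --pt "0 0 0 -0.003 0.001 0.769 1" --pt "0 0 0 -0.003 0.001 0.769 1" --pt "0 0 0 -0.003 0.001 0.769 1" --grip_force 30

```text
time: 4.45
ee_pos: [0.5551, -0.3129, 0.1175]
ee_rot: [[0.9, 0.436, 0.001], [0.436, -0.9, -0.001], [0.001, 0.001, -1.0]]
contact_force: [1.0, -0.3, 0.1]
width: 0.998
gripper_force: 0.0
```

Request:
jog_arm --pt "0 0 0 0 0 0 -1" --pt "0 0 0 0 0 0 -1" --pt "0 0 0 0 0 0 -1" --pt "0 0 0 0 0 0 -1" --pt "0 0 0 0 0 0 -1" --pt "0 0 0 0 0 0 -1" --pt "0 0 0 0 0 0 -1" --pt "0 0 0 0 0 0 -1" --grip_force 30

```text
time: 5.45
ee_pos: [0.5545, -0.3124, 0.1163]
ee_rot: [[0.9, 0.436, -0.0], [0.436, -0.9, 0.0], [-0.0, -0.0, -1.0]]
contact_force: [-1.1, -0.3, -1.6]
width: 0.319
gripper_force: 30.0
```

Request:
jog_arm --pt "0 0 0 0 0 -0.1 -1" --pt "0 0 0 0 0 -0.25 -1" --pt "0 0 0 0 0 -0.5 -1" --pt "0 0 0 0 0 -0.75 -1" --pt "0 0 0 0 0 -1 -1" --pt "0 0 0 0 0 -1 -1"

```text
time: 6.2
ee_pos: [0.5564, -0.3138, 0.3239]
ee_rot: [[0.9, 0.436, 0.009], [0.436, -0.9, -0.007], [0.005, 0.011, -1.0]]
contact_force: [0.4, 0.4, -2.4]
width: 0.316
gripper_force: 30.0
```

```bash
python3 - <<'E'
from h import *
c=load('top');W=cloud(c);a=c['color'][225:285,155:225];b=cv2.resize(a,None,fx=8,fy=8,interpolation=cv2.INTER_NEAREST)
c2=load('side');d=cv2.resize(c2['color'][185:255,265:335],None,fx=8,fy=8,interpolation=cv2.INTER_NEAREST)[:480]
cv2.imwrite('pics/crop.png',cv2.resize(np.hstack([b,d]),(784,336))[:,:,::-1])
s=state();print(s['joints'].round(1),s['ee_pos'],s['width'],s['gripper_force'])
P=[s['ee_pos'],(.565,-.17,.35),(.55,.0,.36),(.50,.16,.36)];Y=[-64,-45,-25,-5]
for i in range(3): rows([(P[i+1],down(Y[i+1]))],np.array(P[i]),down(Y[i]))
E
```

```text
[-39.6   8.4  84.6   0.   86.3  24.6] [ 0.55639773 -0.3138389   0.32389974] 0.31591777420502437 29.99900132417679
[0.0, 0.0, -0.106, 0.354, -0.628, -0.131]
[0.0, 0.0, -0.111, 0.548, -0.654, -0.05]
[0.0, 0.0, -0.111, 0.619, -0.565, 0.0]
```

View pics/crop.png

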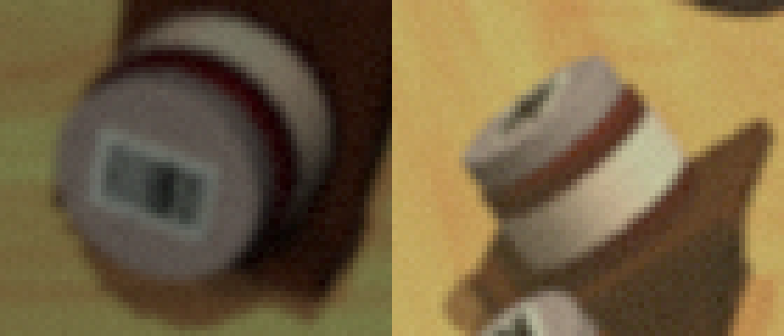

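The crop shows the whole sticker in the top view, centred near (181.6,257.8), and only foreshortened in the side view near (289,202.5). I'll refine the position with the wrist camera on the way.

Request:
jog_arm --pt "0 0 -0.106 0.354 -0.628 -0.131 -1" --pt "0 0 -0.106 0.354 -0.628 -0.131 -1" --pt "0 0 -0.106 0.354 -0.628 -0.131 -1" --pt "0 0 -0.106 0.354 -0.628 -0.131 -1"

```text
time: 6.7
ee_pos: [0.5634, -0.1675, 0.3422]
ee_rot: [[0.707, 0.707, -0.001], [0.707, -0.707, -0.0], [-0.001, -0.001, -1.0]]
contact_force: [-0.0, 0.2, -2.3]
width: 0.32
gripper_force: 30.0
```

Request:
jog_arm --pt "0 0 -0.111 0.548 -0.654 -0.05 -1" --pt "0 0 -0.111 0.548 -0.654 -0.05 -1" --pt "0 0 -0.111 0.548 -0.654 -0.05 -1" --pt "0 0 -0.111 0.548 -0.654 -0.05 -1"

```text
time: 7.2
ee_pos: [0.5487, 0.0025, 0.3522]
ee_rot: [[0.423, 0.906, -0.001], [0.906, -0.423, -0.0], [-0.0, -0.001, -1.0]]
contact_force: [-0.3, 0.3, -2.4]
width: 0.314
gripper_force: 30.0
```

Request:
jog_arm --pt "0 0 -0.111 0.619 -0.565 0 -1" --pt "0 0 -0.111 0.619 -0.565 0 -1" --pt "0 0 -0.111 0.619 -0.565 0 -1" --pt "0 0 -0.111 0.619 -0.565 0 -1" --pt "0 0 -0.111 0.619 -0.565 0 -1"

```text
time: 7.82
ee_pos: [0.4998, 0.1598, 0.3521]
ee_rot: [[0.092, 0.996, -0.001], [0.996, -0.092, -0.001], [-0.001, -0.001, -1.0]]
contact_force: [-0.3, -0.5, -2.8]
width: 0.316
gripper_force: 30.0
```

```bash
python3 - <<'E'
from h import *
snap('wrist','w2');s=state();print(s['ee_pos'],s['ee_rot'].round(3),s['joints'].round(1),s['width'])
E
```

```text
[0.49984624 0.15968749 0.35222945] [[ 0.092  0.996 -0.001]
 [ 0.996 -0.092 -0.001]
 [-0.001 -0.001 -1.   ]] [ 5.3 -7.6 97.8 -0.  89.8 10.6] 0.3178642807203845
```

View pics/w2.png

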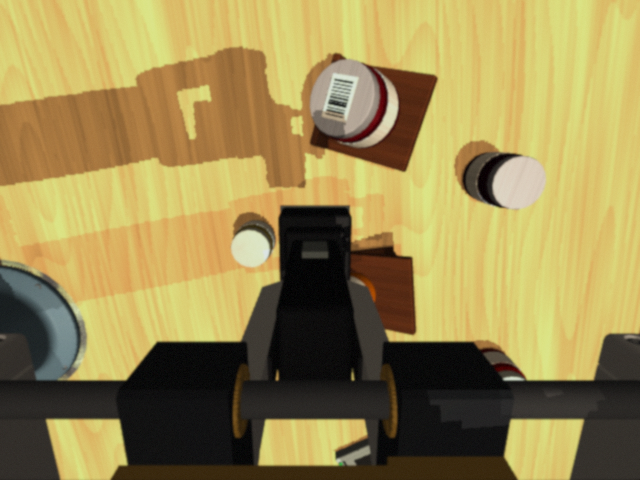

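```bash
python3 - <<'E'
from h import *
c=load('w2');W=cloud(c);s=state();g=c['color'].astype(int)
# sticker: bright neutral pixels + bars in neighbourhood, via min rect
roi=np.zeros((480,640),np.uint8);roi[55:145,305:375]=1
m=((g.min(2)>195)&(roi>0)).astype(np.uint8)
n,l,st,ce=cv2.connectedComponentsWithStats(cv2.morphologyEx(m,cv2.MORPH_CLOSE,np.ones((5,5),np.uint8)))
k=1+st[1:,4].argmax();v,u=np.where(l==k);r=cv2.minAreaRect(np.c_[u,v].astype(np.float32));print(r,st[k])
a,b=r[0];p=W[int(round(b))-3:int(round(b))+4,int(round(a))-3:int(round(a))+4].reshape(-1,3);print('label',np.median(p,0))
q=W[l==k];print('stick rect pts',np.nanmean(q,0))
X=W[55:145,305:375].reshape(-1,3);L=np.median(p,0);X=X[np.linalg.norm(X-L,axis=1)<.034]
for _ in range(5):
    mm=X.mean(0);N=np.linalg.svd(X-mm)[2][2];N*=np.sign(N[2]);d=(X-mm)@N;X=X[abs(d)<.004]
print('lid',mm,N,np.degrees(np.arccos(N[2])),np.degrees(np.arctan2(N[1],N[0])),len(X),d.std(),'label off plane',(L-mm)@N)
# scanner in tool frame
T=(W-s['ee_pos'])@s['ee_rot'];t=T[200:380,270:365].reshape(-1,3);t=t[(abs(t[:,0])<.06)&(abs(t[:,1])<.05)&(t[:,2]<.14)]
for lo,hi in((-.04,-.02),(.02,.05),(.05,.075),(.06,.085),(.085,.115)):
    z=t[(t[:,2]>lo)&(t[:,2]<hi)]
    if len(z): print(lo,len(z),z.min(0).round(4),z.max(0).round(4),np.median(z,0).round(4))
W1=cloud(load('top'))
E
```

```text
((340.388427734375, 93.24230194091797), (24.38220977783203, 39.02907943725586), 15.255120277404785) [327  74  30  42 238]
label [0.53866936 0.28758052 0.10489882]
stick rect pts [0.54368785 0.29229512 0.10665406]
lid [0.54056972 0.2873431  0.10497675] [-0.52923493  0.21519126  0.82073327] 34.84173516117916 157.8729382241077 2853 0.0009922841492655489 label off plane 0.0009928639611871696
-0.04 1747 [-0.0033 -0.0201 -0.04  ] [ 0.0208  0.0216 -0.02  ] [ 0.0199  0.0008 -0.0311]
0.02 573 [ 0.0171 -0.0152  0.0201] [0.024  0.0147 0.0499] [0.0202 0.     0.0312]
0.05 2734 [-0.0141 -0.0253  0.0501] [0.0341 0.0248 0.0747] [ 0.0245 -0.0005  0.07  ]
0.06 1924 [-0.0141 -0.0253  0.06  ] [0.0343 0.0248 0.085 ] [ 0.0275 -0.0002  0.0709]
0.085 376 [ 0.0305 -0.026   0.085 ] [0.0352 0.0256 0.1017] [ 0.034  -0.0006  0.0976]
```

```bash
python3 - <<'E'
from h import *
for f,(v,u) in dict(top=(258,182),w2=(96,341),side=(203,289)).items():
    c=load(f);W=cloud(c);L=W[v,u]
    X=W.reshape(-1,3);ok=np.linalg.norm(X-L,axis=1)<.065;X=X[ok];s=X[np.linalg.norm(X-L,axis=1)<.02]
    for _ in range(6):
        m=s.mean(0);N=np.linalg.svd(s-m)[2][2];N*=np.sign(N[2]);s=X[abs((X-m)@N)<.0025]
    e1=np.cross([0,0,1],N);e1/=np.linalg.norm(e1);e2=np.cross(N,e1)
    q=np.c_[(s-m)@e1,(s-m)@e2]*1000
    h=cv2.convexHull(q.astype(np.float32));(el)=cv2.fitEllipse(h);r=cv2.minEnclosingCircle(h)
    ctr=lambda a:m+(a[0]*e1+a[1]*e2)/1000
    print(f,'pix',L.round(4),'ell',ctr(el[0]).round(4),np.round(el[1],1),'enc',ctr(r[0]).round(4),round(r[1],1),'n',N.round(3),len(s))
    # sticker by brightness on the plane
    g=c['color'].min(2).reshape(-1)[ok].astype(float)
    P=c['color'][v-14:v+15:1,u-14:u+15].min(2);
E
```

```text
top pix [0.5375 0.2824 0.1041] ell [0.5389 0.2813 0.1043] [78.7 81. ] enc [0.5387 0.2809 0.1043] 41.2 n [-0.538  0.195  0.82 ] 904
w2 pix [0.5395 0.2845 0.1057] ell [0.5378 0.2833 0.1039] [79.1 79.9] enc [0.5375 0.2833 0.1037] 40.3 n [-0.532  0.205  0.822] 3850
side pix [0.5368 0.2885 0.1028] ell [0.5383 0.2806 0.1045] [76.  83.5] enc [0.5352 0.2798 0.1026] 44.0 n [-0.535  0.191  0.823] 178
```

```bash
cat > tgt.py <<'E'
from h import *
L=np.array([.5383,.282,.1042]);n=np.array([-.536,.2,.820]);n/=np.linalg.norm(n)
def pose(d,yaw=8):
    R0=down(yaw);q=Ro.align_vectors([-n],[[0,0,-1.]])[0].as_matrix()
    ax=np.cross([0,0,-1],-n);ax/=np.linalg.norm(ax);q=Ro.from_rotvec(ax*np.arccos(n[2])).as_matrix()
    R=q@R0; return L+(d+.1065)*n-.001*R[:,0],R
E
python3 - <<'E'
from tgt import *
print(pose(.12),pose(.07)[0]); rows([pose(.12)]); 
p,R=pose(.12); rows([pose(.07)],p,R)
E
```

```text
(array([0.4169364 , 0.32634659, 0.29023093]), array([[-0.05885715,  0.84211191,  0.53608149],
       [ 0.96029943,  0.19445525, -0.20003041],
       [-0.27269185,  0.50302553, -0.82012467]])) [0.44374047 0.31634507 0.2492247 ]
[-0.181, -0.072, -0.071, 0.792, -0.489, 0.31]
[0.0, 0.0, 0.0, 0.0, 0.0, 0.25]
```

Request:
jog_arm --pt "-0.181 -0.072 -0.071 0.792 -0.489 0.31 -1" --pt "-0.181 -0.072 -0.071 0.792 -0.489 0.31 -1" --pt "-0.181 -0.072 -0.071 0.792 -0.489 0.31 -1" --pt "-0.181 -0.072 -0.071 0.792 -0.489 0.31 -1" --pt "-0.181 -0.072 -0.071 0.792 -0.489 0.31 -1" --pt "-0.181 -0.072 -0.071 0.792 -0.489 0.31 -1" --pt "-0.181 -0.072 -0.071 0.792 -0.489 0.31 -1"

```text
time: 8.75
ee_pos: [0.4176, 0.3268, 0.292]
ee_rot: [[-0.056, 0.841, 0.538], [0.961, 0.191, -0.199], [-0.27, 0.506, -0.819]]
contact_force: [-0.0, 0.5, -3.0]
width: 0.317
gripper_force: 30.0
```

```bash
python3 - <<'E'
from tgt import *
s=state();print(s['ee_pos'],s['joints'].round(1),s['dq'].round(1));rows([pose(.12)]);rows([pose(.07)])
c=snap('wrist','w3');W=cloud(c)
X=W.reshape(-1,3);X=X[np.linalg.norm(X-L,axis=1)<.06];q=X[np.linalg.norm(X-L,axis=1)<.02];print(len(X))
for _ in range(6):
    m=q.mean(0);N=np.linalg.svd(q-m)[2][2];N*=np.sign(N[2]);q=X[abs((X-m)@N)<.0025]
print(m,N)
T=(W-s['ee_pos'])@s['ee_rot'];t=T.reshape(-1,3);t=t[(abs(t[:,0])<.06)&(abs(t[:,1])<.05)&(t[:,2]<.12)]
for lo,hi in((.02,.05),(.06,.085),(.085,.115)):
    z=t[(t[:,2]>lo)&(t[:,2]<hi)]
    if len(z): print(lo,len(z),z.min(0).round(4),z.max(0).round(4),np.median(z,0).round(4))
E
```

```text
[0.41763264 0.32680265 0.29196061] [ 40.4 -12.7 113.4 -33.6  64.7  43.4] [ 0.4 -0.1  0.3 -0.3 -0.   0.1]
[0.001, -0.0, -0.001, 0.0, -0.008, 0.006]
[0.001, -0.0, -0.001, 0.0, -0.008, 0.256]
1777
[0.53542388 0.30544483 0.09663642] [-0.5398499   0.23622701  0.80793495]
0.02 563 [ 0.0166 -0.0153  0.02  ] [0.0239 0.0147 0.05  ] [ 0.0201 -0.0005  0.0312]
0.06 1917 [-0.0145 -0.0254  0.06  ] [0.0342 0.0248 0.0846] [ 0.0273 -0.0005  0.0706]
0.085 355 [ 0.0304 -0.0259  0.0851] [0.0351 0.0256 0.1007] [ 0.034  -0.0005  0.0957]
```

View pics/w3.png

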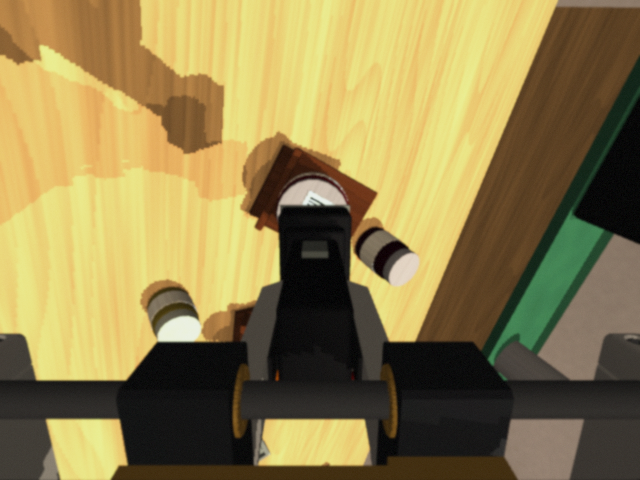

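The wrist view shows the scanner's nose, spanning columns 280–350, over the wide jar's lid, spanning 276–350, so it is centred on the right jar. I'll move in to 7 cm and hold.

Request:
jog_arm --pt "0.001 0 -0.001 0 -0.008 0.08 -1" --pt "0.001 0 -0.001 0 -0.008 0.16 -1" --pt "0.001 0 -0.001 0 -0.008 0.22 -1" --pt "0.001 0 -0.001 0 -0.008 0.255 -1" --pt "0.001 0 -0.001 0 -0.008 0.255 -1" --pt "0.001 0 -0.001 0 -0.008 0.255 -1"

```text
time: 9.55
ee_pos: [0.4421, 0.3178, 0.2487]
ee_rot: [[-0.063, 0.842, 0.536], [0.96, 0.198, -0.198], [-0.273, 0.502, -0.821]]
contact_force: [-0.1, -0.1, -2.8]
width: 0.317
gripper_force: 30.0
```

```bash
python3 - <<'E'
from tgt import *
s=state();rows([pose(.07)])
p=s['ee_pos']+s['ee_rot']@[.001,0,.1065];z=s['ee_rot'][:,2]
d=(L-p)@z;print('dist',d,'off',np.linalg.norm(L-p-d*z),'ang',np.degrees(np.arccos(-z@n)))
for f in('top','side'):
    c=snap(f,f+'2')
    W=cloud(c);X=W.reshape(-1,3);X=X[~np.isnan(X).any(1)]
    t=(X-s['ee_pos'])@s['ee_rot'];t=t[(abs(t[:,0])<.05)&(abs(t[:,1])<.04)&(t[:,2]>.075)&(t[:,2]<.125)]
    print(f,len(t),t.min(0).round(4),t.max(0).round(4))
E
```

```text
[-0.0, -0.001, 0.001, -0.008, 0.007, 0.004]
dist 0.07077950358715936 off 0.0023980320292505673 ang 0.10335567142566754
top 441 [-0.0364 -0.0259  0.0751] [0.0339 0.0273 0.1064]
side 284 [-0.0384 -0.0274  0.075 ] [0.035  0.0243 0.1053]
```

Request:
jog_arm --pt "0 0 0 -0.007 0.006 0.003 -1" --pt "0 0 0 -0.007 0.006 0.003 -1" --pt "0 0 0 -0.007 0.006 0.003 -1" --pt "0 0 0 -0.007 0.006 0.003 -1" --pt "0 0 0 -0.007 0.006 0.003 -1" --pt "0 0 0 -0.007 0.006 0.003 -1" --pt "0 0 0 -0.007 0.006 0.003 -1" --pt "0 0 0 -0.007 0.006 0.003 -1"

```text
time: 10.65
ee_pos: [0.4434, 0.3164, 0.2487]
ee_rot: [[-0.063, 0.842, 0.535], [0.96, 0.198, -0.199], [-0.273, 0.501, -0.821]]
contact_force: [0.1, -0.9, -2.1]
width: 0.318
gripper_force: 30.0
```

Request:
jog_arm --pt "0 0 0 0 0 0 -1" --pt "0 0 0 0 0 0 -1" --pt "0 0 0 0 0 0 -1" --pt "0 0 0 0 0 0 -1" --pt "0 0 0 0 0 0 -1" --pt "0 0 0 0 0 0 -1" --pt "0 0 0 0 0 0 -1" --pt "0 0 0 0 0 0 -1"

```text
time: 11.65
ee_pos: [0.4434, 0.3163, 0.2488]
ee_rot: [[-0.062, 0.842, 0.535], [0.96, 0.198, -0.199], [-0.273, 0.501, -0.821]]
contact_force: [-0.8, -0.1, -1.9]
width: 0.316
gripper_force: 30.0
```

Request:
jog_arm --pt "0 0 0 0 0 0 -1" --pt "0 0 0 0 0 0 -1" --pt "0 0 0 0 0 0 -1" --pt "0 0 0 0 0 0 -1" --pt "0 0 0 0 0 0 -1" --pt "0 0 0 0 0 0 -1"

```text
time: 12.4
ee_pos: [0.4434, 0.3163, 0.2488]
ee_rot: [[-0.063, 0.842, 0.535], [0.96, 0.198, -0.199], [-0.273, 0.501, -0.821]]
contact_force: [-0.5, 0.5, -1.8]
width: 0.318
gripper_force: 30.0
```

```bash
python3 - <<'E'
from tgt import *
s=state()
p=s['ee_pos']+s['ee_rot']@[.001,0,.1065];z=s['ee_rot'][:,2]
d=(L-p)@z;print('dist',d,'off',s['ee_rot'].T@(L-p),'ang',np.degrees(np.arccos(-z@n)),s['ee_pos'],s['dq'].round(2))
# sticker in the wrist view? and in the top view refined: sticker centre from white/dark contrast on lid plane
for f,(v,u) in dict(w2=(96,341),top=(258,182)).items():
    c=load(f);W=cloud(c);g=c['color'].astype(float).sum(2)/3
    e1=np.cross([0,0,1],n);e1/=np.linalg.norm(e1);e2=np.cross(n,e1)
    D=W-L;q=np.dstack([D@e1,D@e2,D@n])*1000
    ok=(abs(q[...,2])<4)&(np.hypot(q[...,0],q[...,1])<36)
    gr=np.full((37,37),np.nan)
    for i in range(37):
        for j in range(37):
            mm=ok&(abs(q[...,0]-(j*2-36))<2)&(abs(q[...,1]-(i*2-36))<2)
            if mm.any(): gr[i,j]=g[mm].mean()
    base=np.nanmedian(gr);o=cv2.resize(np.nan_to_num(gr[::-1],nan=0).astype(np.float32),(370,370))
    cv2.imwrite(f'pics/lid_{f}.png',np.clip(o*(120/base),0,255).astype(np.uint8))
a=cv2.imread('pics/lid_w2.png');b=cv2.imread('pics/lid_top.png')
for k in(a,b): cv2.drawMarker(k,(185,185),(0,0,255),0,20,1)
cv2.imwrite('pics/lids.png',np.hstack([a,b]))
E
```

```text
dist 0.06980068439016295 off [-0.00037659  0.00066633  0.06980068] ang 0.08858996900022328 [0.44339342 0.31633373 0.24875691] [-0.11  0.03 -0.09  0.05 -0.    0.  ]
```

View pics/lids.png

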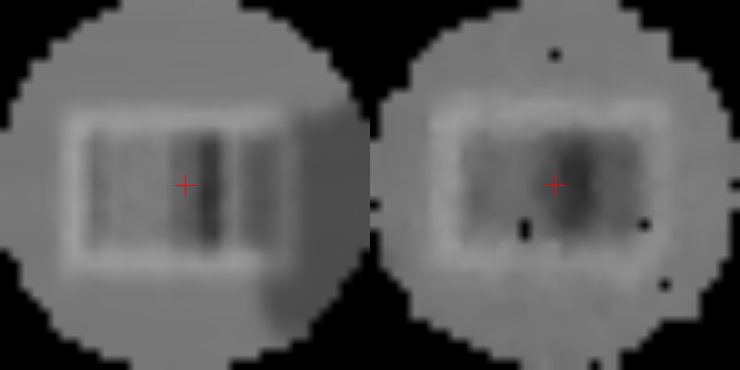

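The lid maps from both views show the sticker within about 1 mm of the aim point (red cross). The scanner was held steady for about 2.7 s. Now the return.

```bash
python3 - <<'E'
from tgt import *
A=[pose(.07),pose(.13),((.50,.16,.352),down(-5)),((.55,.0,.36),down(-25)),((.565,-.17,.35),down(-45)),((.5547,-.3077,.27),down(-66.8))]
for a,b in zip(A,A[1:]): rows([b],np.array(a[0]),a[1])
E
```

```text
[0.0, 0.0, 0.0, -0.0, -0.0, -0.3]
[0.18, 0.073, 0.07, -0.907, 0.343, 0.186]
[0.0, 0.0, 0.111, -0.775, 0.319, -0.04]
[0.0, 0.0, 0.111, -0.739, 0.427, 0.05]
[0.0, 0.0, 0.121, -0.523, 0.45, 0.4]
```

Request:
jog_arm --pt "0 0 0 0 0 -0.1 -1" --pt "0 0 0 0 0 -0.3 -1" --pt "0 0 0 0 0 -0.3 -1"

```text
time: 12.78
ee_pos: [0.4118, 0.3297, 0.3013]
ee_rot: [[-0.063, 0.839, 0.54], [0.961, 0.197, -0.195], [-0.27, 0.506, -0.819]]
contact_force: [-0.4, 0.8, -2.2]
width: 0.32
gripper_force: 30.0
```

Request:
jog_arm --pt "0.18 0.073 0.07 -0.907 0.343 0.186 -1" --pt "0.18 0.073 0.07 -0.907 0.343 0.186 -1" --pt "0.18 0.073 0.07 -0.907 0.343 0.186 -1" --pt "0.18 0.073 0.07 -0.907 0.343 0.186 -1" --pt "0.18 0.073 0.07 -0.907 0.343 0.186 -1" --pt "0.18 0.073 0.07 -0.907 0.343 0.186 -1"

```text
time: 13.52
ee_pos: [0.4997, 0.1607, 0.3501]
ee_rot: [[0.083, 0.997, -0.002], [0.997, -0.083, -0.001], [-0.001, -0.002, -1.0]]
contact_force: [-0.7, 0.1, -1.6]
width: 0.318
gripper_force: 30.0
```

Request:
jog_arm --pt "0 0 0.111 -0.775 0.319 -0.04 -1" --pt "0 0 0.111 -0.775 0.319 -0.04 -1" --pt "0 0 0.111 -0.775 0.319 -0.04 -1" --pt "0 0 0.111 -0.775 0.319 -0.04 -1"

```text
time: 14.02
ee_pos: [0.5508, -0.0, 0.3587]
ee_rot: [[0.42, 0.908, -0.001], [0.908, -0.42, -0.001], [-0.001, -0.001, -1.0]]
contact_force: [-0.2, 1.1, -2.2]
width: 0.317
gripper_force: 30.0
```

Request:
jog_arm --pt "0 0 0.111 -0.739 0.427 0.05 -1" --pt "0 0 0.111 -0.739 0.427 0.05 -1" --pt "0 0 0.111 -0.739 0.427 0.05 -1" --pt "0 0 0.111 -0.739 0.427 0.05 -1"

```text
time: 14.52
ee_pos: [0.5663, -0.1695, 0.3481]
ee_rot: [[0.704, 0.71, -0.003], [0.71, -0.704, 0.001], [-0.001, -0.002, -1.0]]
contact_force: [0.3, 0.7, -3.0]
width: 0.317
gripper_force: 30.0
```

Request:
jog_arm --pt "0 0 0.121 -0.523 0.45 0.4 -1" --pt "0 0 0.121 -0.523 0.45 0.4 -1" --pt "0 0 0.121 -0.523 0.45 0.4 -1" --pt "0 0 0.121 -0.523 0.45 0.4 -1" --pt "0 0 0.121 -0.523 0.45 0.4 -1" --pt "0 0 0.121 -0.523 0.45 0.4 -1"

```text
time: 15.28
ee_pos: [0.5577, -0.3053, 0.2708]
ee_rot: [[0.916, 0.401, 0.001], [0.401, -0.916, -0.001], [0.0, 0.001, -1.0]]
contact_force: [0.1, -0.8, -2.0]
width: 0.32
gripper_force: 30.0
```

```bash
python3 - <<'E'
from h import *
s=state();print(s['ee_pos'],s['ee_rot'].round(4),s['contact_force'])
c=snap('wrist','w4');W=cloud(c)
T=(W-s['ee_pos'])@s['ee_rot'];t=T.reshape(-1,3);t=t[(abs(t[:,0])<.06)&(abs(t[:,1])<.05)&(t[:,2]<.12)]
for lo,hi in((.02,.05),(.06,.085),(.085,.115)):
    z=t[(t[:,2]>lo)&(t[:,2]<hi)]
    if len(z): print(lo,len(z),z.min(0).round(4),z.max(0).round(4),np.median(z,0).round(4))
X=W.reshape(-1,3);X=X[(np.hypot(X[:,0]-.5556,X[:,1]+.3073)<.09)&(X[:,2]>.013)&(X[:,2]<.022)]
print(len(X),cv2.minAreaRect(X[:,:2].astype(np.float32)*1000))
rows([((.5547,-.3077,z),down(-66.8)) for z in(.15,.12)])
E
```

```text
[ 0.55772721 -0.30533513  0.27079337] [[ 9.162e-01  4.007e-01  8.000e-04]
 [ 4.007e-01 -9.162e-01 -1.000e-03]
 [ 3.000e-04  1.200e-03 -1.000e+00]] [ 0.10127462 -0.76910628 -1.98816425]
0.02 583 [ 0.0176 -0.0151  0.02  ] [0.0245 0.0148 0.0498] [ 0.0207 -0.0004  0.0312]
0.06 1933 [-0.014  -0.0252  0.0601] [0.0351 0.0248 0.0845] [ 0.0282 -0.0004  0.0707]
0.085 355 [ 0.0313 -0.0258  0.086 ] [0.0361 0.0257 0.1008] [ 0.035  -0.0004  0.0956]
1044 ((581.5386352539062, -296.72943115234375), (45.0471076965332, 83.2502670288086), 22.145366668701172)
[0.0, -0.0, 0.002, -0.018, 0.003, 0.603]
[0.0, -0.0, 0.002, -0.018, 0.003, 0.753]
```

Request:
jog_arm --pt "0 0 0.002 -0.02 0.003 0.2 -1" --pt "0 0 0.002 -0.02 0.003 0.4 -1" --pt "0 0 0.002 -0.02 0.003 0.55 -1" --pt "0 0 0.002 -0.02 0.003 0.62 -1" --pt "0 0 0.002 -0.02 0.003 0.62 -1" --pt "0 0 0.002 -0.02 0.003 0.62 -1"

```text
time: 16.08
ee_pos: [0.5542, -0.3098, 0.1473]
ee_rot: [[0.92, 0.393, 0.002], [0.393, -0.92, -0.002], [0.001, 0.002, -1.0]]
contact_force: [0.1, 0.2, -2.1]
width: 0.32
gripper_force: 30.0
```

```bash
python3 - <<'E'
from h import *
rows([((.5546,-.3079,z),down(-66.8)) for z in(.13,.118,.1165)])
E
```

```text
[0.001, -0.0, -0.0, 0.005, -0.008, 0.086]
[0.001, -0.0, -0.0, 0.005, -0.008, 0.146]
[0.001, -0.0, -0.0, 0.005, -0.008, 0.154]
```

Request:
jog_arm --pt "0 0 0 0.005 -0.008 0.04 -1" --pt "0 0 0 0.005 -0.008 0.08 -1" --pt "0 0 0 0.005 -0.008 0.11 -1" --pt "0 0 0 0.005 -0.008 0.13 -1" --pt "0 0 0 0.005 -0.008 0.14 -1" --pt "0 0 0 0.005 -0.008 0.146 -1" --pt "0 0 0 0.005 -0.008 0.146 -1" --pt "0 0 0 0.005 -0.008 0.146 -1"

```text
time: 17.08
ee_pos: [0.5536, -0.3074, 0.1165]
ee_rot: [[0.92, 0.392, -0.001], [0.392, -0.92, -0.0], [-0.001, -0.0, -1.0]]
contact_force: [-0.9, 0.3, 1.0]
width: 0.321
gripper_force: 30.0
```

Request:
jog_arm --pt "0 0 0 0 0 0.002 -1" --pt "0 0 0 0 0 0.002 -1" --pt "0 0 0 0 0 0.002 -1"

```text
time: 17.45
ee_pos: [0.5536, -0.3074, 0.1165]
ee_rot: [[0.92, 0.392, -0.001], [0.392, -0.92, -0.0], [-0.001, -0.0, -1.0]]
contact_force: [-1.6, 2.3, 6.0]
width: 0.318
gripper_force: 30.0
```

Request:
jog_arm --pt "0 0 0 0 0 0 -0.25" --pt "0 0 0 0 0 0 -0.1" --pt "0 0 0 0 0 0 0.1" --pt "0 0 0 0 0 0 0.4" --pt "0 0 0 0 0 0 0.8" --pt "0 0 0 0 0 0 1" --pt "0 0 0 0 0 0 1" --pt "0 0 0 0 0 0 1"

```text
time: 18.45
ee_pos: [0.5534, -0.3074, 0.1157]
ee_rot: [[0.92, 0.392, -0.001], [0.392, -0.92, 0.0], [-0.001, -0.001, -1.0]]
contact_force: [0.1, -0.9, 0.4]
width: 0.997
gripper_force: 0.0
```

```bash
python3 - <<'E'
from h import *
c=snap('wrist','w5');W=cloud(c);X=W.reshape(-1,3);X=X[np.hypot(X[:,0]-.5556,X[:,1]+.3073)<.045]
for lo,hi in((.03,.058),(.15,.168)):
    q=X[(X[:,2]>lo)&(X[:,2]<hi)]
    if len(q)>8: print(lo,len(q),np.median(q[:,2]),cv2.minAreaRect(q[:,:2].astype(np.float32)*1000))
print(state()['width'],state()['ee_pos'])
E
```

```text
0.03 2097 0.04563286166852515 ((560.0852661132812, -304.4228210449219), (55.8426628112793, 50.1317253112793), 22.90798568725586)
0.15 6406 0.1596823878411528 ((557.4757080078125, -305.52490234375), (34.30332946777344, 30.139577865600586), 22.752756118774414)
0.9983141994754411 [ 0.55344592 -0.30735709  0.11571837]
```

Released. The scanner's top is at 0.1597, level with the dock. Retreating straight up to check.

Request:
jog_arm --pt "0 0 0 0 0 -0.2 1" --pt "0 0 0 0 0 -0.4 1" --pt "0 0 0 0 0 -0.7 1" --pt "0 0 0 0 0 -1 1" --pt "0 0 0 0 0 -1 1" --pt "0 0 0 0 0 -1 1"

```text
time: 19.25
ee_pos: [0.5534, -0.3072, 0.3149]
ee_rot: [[0.92, 0.392, -0.002], [0.392, -0.92, 0.001], [-0.001, -0.001, -1.0]]
contact_force: [0.3, -0.4, -0.3]
width: 1.003
gripper_force: 0.0
```

```bash
python3 - <<'E'
from h import *
c=snap('wrist','w6');W=cloud(c);X=W.reshape(-1,3);X=X[np.hypot(X[:,0]-.5556,X[:,1]+.3073)<.09]
for lo,hi in((.012,.023),(.03,.058),(.15,.168)):
    q=X[(X[:,2]>lo)&(X[:,2]<hi)]
    if len(q)>8: print(lo,len(q),np.median(q[:,2]),cv2.minAreaRect(q[:,:2].astype(np.float32)*1000))
c=snap('top','t6');a=load('top')
W=cloud(c);print([W[v,u].round(3) for v,u in((258,182),(276,307),(165,241),(320,268),(160,380))])
print(state()['ee_pos'],state()['dq'].round(2),state()['time'])
E
```

```text
0.012 1784 0.01769655823941666 ((555.600830078125, -307.2694396972656), (99.63636779785156, 83.96907043457031), 23.09995460510254)
0.03 738 0.04556452397518567 ((555.9796142578125, -306.12811279296875), (64.8519515991211, 49.993629455566406), 22.95834732055664)
0.15 1332 0.15969328097469748 ((555.8619995117188, -306.3729248046875), (37.26338577270508, 29.98405647277832), 22.470243453979492)
[array([0.537, 0.282, 0.105]), array([0.493, 0.027, 0.124]), array([0.738, 0.166, 0.092]), array([0.409, 0.112, 0.061]), array([ 0.75 , -0.136,  0.074])]
[ 0.55288842 -0.30679242  0.3130597 ] [-0.03  0.27  0.16  0.03  0.17  0.07] 19.35
```

View pics/w6.png

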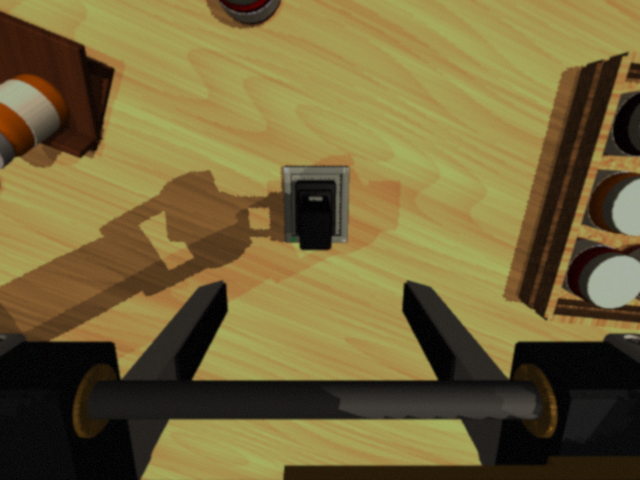

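The wrist view shows the scanner upright at (315,212), centred in the dock to about 1 mm and clear of the gripper. The jars read the same positions as at the start, so I'm handing in.

```bash
python3 -c "from bench import hand_in; print(hand_in())"
```

```text
the job is handed in; nothing more can be done
None
```

I held the scanner square to the wide jar's barcode at 7 cm for about 2.7 s, set it back upright in its dock and let go; the jars are where they started, and I handed in at about 19 s with no verdict returned.

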